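Gauge the clamp bolts by length and sort them into the pans

TASK

Open the grey bolt case by its black handle, swinging the lid past upright so that it stays open by itself. Then take the two clamp bolts out one at a time: lay the bolt in the slot of the steel gauge with the underside of its head up against the red end, and pause a moment to see its length; if it stops short of the gauge's far end, lay it down flat in the short yellow pan, and if it sticks out, in the long blue pan, before taking the next one. Lay the bolts down, do not drop them, and leave the red die clip, the bronze knob and the steel die insert where they are.

Things in the scene. Friction and masses are not known exactly. Their poses are not given: they have to be found in the camera images.
- case: grey steel bolt case, fixed, 160 (x) by 212 (y) by 52 mm high, 4 mm walls and floor; origin: centre of its underside. x points from the handle side to the hinge. Each bolt lies in two black notched saddles, 3 to 11 mm and 68 to 78 mm from under its head, 44 mm wide, reaching 4 mm above its axis; between them the shank is free for the fingers, the floor 28 mm below the axis
- lid (a joint): angle of the case lid in rad: 0 shut, 1.57 upright, 1.9 fully open against its stop. A 0.4 kg steel lid on an easy hinge: it falls shut before upright, and falls open and stays past it
- lid_grip (a point): centre of the lid's black handle, a bar 16 mm in diameter and 30 mm long along the case's y, on a 12 mm wide neck, 26 mm out from the lid's front edge; 186 mm from the hinge line, 54 mm above the counter when shut. Pinched by its two flat ends (30 mm apart), it turns between the fingers as the lid swings
- lid_hinge (a point): middle of the hinge line (fixed), at the back upper edge of the case, 80 mm from the case's centre and 52 mm above the counter; the hinge line runs along the case's y
- short_bolt_mid (a point): grip point of the short hex bolt (0.27 kg): on its axis, 38 mm from under the head, near its balance. Shank 20 mm in diameter, 80 mm long; head 30 mm across flats, 12.5 mm thick. x runs along the axis from head to tip. Starts level in the shut case, 42 mm to one side of its middle line (which side varies), along the case's x, head towards the handle, axis 32 mm above the counter
- long_bolt_mid (a point): grip point of the long hex bolt (0.35 kg): on its axis, 38 mm from under the head, near its balance. Shank 20 mm in diameter, 110 mm long; head 30 mm across flats, 12.5 mm thick. x runs along the axis from head to tip. Starts level in the shut case, 42 mm to one side of its middle line (which side varies), along the case's x, head towards the handle, axis 32 mm above the counter
- short_bolt: the short bolt, same point and axes as short_bolt_mid
- long_bolt: the long bolt, same point and axes as long_bolt_mid
- gauge: bright steel length gauge fixed to the counter, 95 (x) by 70 (y) by 62 mm high, red at its head end (-x); origin: centre of its underside. A slot 24 mm wide runs along x in its top, floor 36 mm above the counter, open at both ends. From 34 mm before to 17 mm past the middle it is cut away across its whole width, down to 18 mm above the counter, as room for the fingers
- gauge_seat (a point): where a bolt's grip point comes when it lies in the gauge with the underside of its head against the red end face (head outside): 38 mm from that face, 46 mm above the counter. x along the slot from the red end to the far end, z up. The short bolt's tip then lies 15 mm inside the far end, the long one's 15 mm beyond it
- short_pan: short yellow steel pan for the short bolt, fixed on an aluminium tray: inside 110 (x) by 106 mm (y), floor and walls 3 mm thick, 28 mm high; origin: centre of its underside, 4 mm above the counter. The pans lie side by side, centres 116 mm apart in y; which is left or right varies. A bolt is laid along the pan's x, either way round
- long_pan: long blue steel pan for the long bolt, beside the yellow one: inside 144 (x) by 106 mm (y), otherwise the same; origin: centre of its underside, 4 mm above the counter
- die_clip: red die clip, a C of 70 by 66 by 24 mm with its screw, loose on the counter, to be left alone; origin at its underside
- bronze_knob: cast bronze knob, 50 mm in diameter and 50 mm high, standing loose on the counter, to be left alone; origin at its underside
- die_insert: short bright steel die insert, 100 mm long, 32 mm wide and 46 mm high, loose on the counter, to be left alone; origin at its underside
Mind the look-alikes: they are no part of the job. What is shaped like the gauge but pink is not meant. Of the things shaped like the long_pan, the blue one is meant.

How it is judged (in metres and radians):
On the way, in this order (a step that is already met when the one before it is completed fails the run):
1. the lid is open past upright (over 1.7 rad) (value of joint lid above 1.7 rad), for 0.2 s.
2. one bolt lies in the gauge slot with its head against the red end (grip point within 6 mm of the seat, axis within 0.08 rad) for 0.3 s (((distance between short_bolt_mid and gauge_seat below 0.006 m and angle between the x axis of short_bolt_mid and the x axis of gauge_seat, either way round below 0.08 rad) or (distance between long_bolt_mid and gauge_seat below 0.006 m and angle between the x axis of long_bolt_mid and the x axis of gauge_seat, either way round below 0.08 rad))), for 0.3 s.
3. one bolt lies flat in its matching pan (((x of short_bolt_mid in the frame of short_pan between -0.05 and 0.05 m and y of short_bolt_mid in the frame of short_pan between -0.05 and 0.05 m and z of short_bolt_mid in the frame of short_pan between 0.005 and 0.024 m and angle between short_bolt_mid's own x axis and vertical between 1.42 and 1.72 rad) or (x of long_bolt_mid in the frame of long_pan between -0.05 and 0.05 m and y of long_bolt_mid in the frame of long_pan between -0.05 and 0.05 m and z of long_bolt_mid in the frame of long_pan between 0.005 and 0.024 m and angle between long_bolt_mid's own x axis and vertical between 1.42 and 1.72 rad))), for 0.1 s.
4. with that bolt in its pan, the other one lies in the gauge slot with its head against the red end for 0.3 s ((((distance between short_bolt_mid and gauge_seat below 0.006 m and angle between the x axis of short_bolt_mid and the x axis of gauge_seat, either way round below 0.08 rad) and (x of long_bolt_mid in the frame of long_pan between -0.05 and 0.05 m and y of long_bolt_mid in the frame of long_pan between -0.05 and 0.05 m and z of long_bolt_mid in the frame of long_pan between 0.005 and 0.024 m and angle between long_bolt_mid's own x axis and vertical between 1.42 and 1.72 rad)) or ((distance between long_bolt_mid and gauge_seat below 0.006 m and angle between the x axis of long_bolt_mid and the x axis of gauge_seat, either way round below 0.08 rad) and (x of short_bolt_mid in the frame of short_pan between -0.05 and 0.05 m and y of short_bolt_mid in the frame of short_pan between -0.05 and 0.05 m and z of short_bolt_mid in the frame of short_pan between 0.005 and 0.024 m and angle between short_bolt_mid's own x axis and vertical between 1.42 and 1.72 rad)))), for 0.3 s.
At the end, for the whole second after the job is handed in: the lid stands open (over 1.7 rad), the short bolt lies flat on the floor of the short yellow pan and the long bolt on the floor of the long blue pan (grip point within 50 mm of the pan's middle in x and y, axis within 0.15 rad of level), both at rest (value of joint lid above 1.7 rad and x of short_bolt_mid in the frame of short_pan between -0.05 and 0.05 m and y of short_bolt_mid in the frame of short_pan between -0.05 and 0.05 m and z of short_bolt_mid in the frame of short_pan between 0.005 and 0.024 m and angle between short_bolt_mid's own x axis and vertical between 1.42 and 1.72 rad and x of long_bolt_mid in the frame of long_pan between -0.05 and 0.05 m and y of long_bolt_mid in the frame of long_pan between -0.05 and 0.05 m and z of long_bolt_mid in the frame of long_pan between 0.005 and 0.024 m and angle between long_bolt_mid's own x axis and vertical between 1.42 and 1.72 rad and linear speed of each of short_bolt, long_bolt below 0.02 m/s); the robot touches nothing.
It fails at once if the die clip is moved more than 20 mm (distance of die_clip from where it was at the start of the episode above 0.02 m).
It fails at once if the bronze knob is moved more than 20 mm (distance of bronze_knob from where it was at the start of the episode above 0.02 m).
It fails at once if the die insert is moved more than 20 mm (distance of die_insert from where it was at the start of the episode above 0.02 m).
It fails at once if the short bolt is dropped into its pan (still moving faster than 0.85 m/s less than 60 mm above its underside: a fall of over 40 mm) (x of short_bolt_mid in the frame of short_pan between -0.05 and 0.05 m and y of short_bolt_mid in the frame of short_pan between -0.05 and 0.05 m and z of short_bolt_mid in the frame of short_pan below 0.06 m and linear speed of short_bolt above 0.85 m/s).
It fails at once if the long bolt is dropped into its pan (still moving faster than 0.85 m/s less than 60 mm above its underside: a fall of over 40 mm) (x of long_bolt_mid in the frame of long_pan between -0.05 and 0.05 m and y of long_bolt_mid in the frame of long_pan between -0.05 and 0.05 m and z of long_bolt_mid in the frame of long_pan below 0.06 m and linear speed of long_bolt above 0.85 m/s).
It also fails if it takes over 70 s, if anything falls off the work surface, if the arm or the gripper's body presses on something with over 40 N, if the wrist force passes 120 N, or if a joint passes its speed limit or range.

ROBOT

A 6-joint arm with a two-finger parallel gripper is mounted at the origin on the work surface. World frame = base frame: x ahead of the robot, y to its left, z up, the work surface at z = 0. Lengths are in mm, angles in rad, forces in N, time in s.
With the tool pointing down it reaches from about 300 to 825 mm from the base axis. Payload 5.4 kg.
Tool frame: the origin (TCP) lies midway between the tips of the shut fingers; the grasp point (between the pads) lies 19 mm behind it; z points along the fingers, y is the line along which they close (so a half turn about z gives the same grasp; the last joint's range is limited). The gripper opens to 92 mm and grips with 3 to 60 N. Pads are 20 mm wide; open, the fingers measure 128 mm over their backs; the gripper's body (75 mm by 189 mm) begins 69 mm behind the grasp point.
Start: joints at [1.126, 0.158, 1.597, -0, 1.386, -0.21], TCP at [133.784, 559.203, 214.601] pointing down, gripper open.
Joint ranges: [-2.91, 2.91], [-0.94, 2.29], [0.18, 2.7], [-1.29, 4.43], [0.17, 2.64], [-3, 3]. Speed limits (rad/s): [2.57, 2.57, 3.14, 3.14, 3.14, 3.14].

INTERFACE

Orientations are given as a unit quaternion [x, y, z, w].
In Python, from plant import read_state, grab_frame, calibration, job_done gives the robot as it stands.
- The arm moves only by the tool jog_arm, never from a script. Its argument "commands" is a list that holds one entry, the list of rows, each a list of 7 numbers: the turn, a rotation vector about the world's x, y, z as a fraction of full scale, then the shift along the world's x, y, z as a fraction of full scale, then the closure in counts, from 0 (fully open) to 255 (shut). A call has 1 to 10 rows; each row shifts and turns the commanded pose from where the row before left it; what a row does not reach is not made up. Full scale, the value 1, is 25 mm for a shift and 0.12 rad for a turn. A row lasts 1/12 s, in which the tool goes at most 41.7 mm and 7.16 degrees, less where a joint would pass 70% of its speed; a pose out of reach is approached as far as the arm can. A call with a number of a shift or a turn outside -1 to 1 is refused whole. A call with a gripper value outside its range is refused whole. The fingers move at their own pace and stop on an object; "newtons" is the grip in N (left out, the last holds). Time passes only in rows, so rows that do not move let the fingers close. It gives the time, the measured TCP pose, the force, the opening and the grip force at its end, in the units of the state.
- read_state(): the state, without advancing time (a new reading comes with each control period).
- grab_frame(name): name is "scene" or "side" or "wrist"; returns the picture (480x640x3 uint8, red, green, blue); there is no depth.
- calibration(name): a dict with "fx", "fy", "cx", "cy" (pixels), "extrinsics" (4x4, takes a point from world to camera coordinates). Camera axes: x right, y up, looking along -z (the intrinsics and any distortion apply to the point x, -y, -z); pixel columns grow to the right and rows downward; lengths in mm; the calibration is good to about 2 mm. A picture is of the moment at which its call begins: read the wrist's pose just before it. calibration takes no time and is no camera call; for the wrist camera it gives the pose at the moment of the call.
- job_done(): hands the job in; it is judged then, once.
The state is a dict: "time": time; "qpos": joint angles; "joint_velocities": joint speeds; "tau": joint torques, N m; "tcp_pos": TCP position; "tool_rot": TCP orientation; "ft_force": force on the tool from outside, world axes, zero at the start; "torque": the same for the moment, N m; "gripper_width": finger opening in mm; "gripper_force": force on a finger pad.
Only numpy, scipy, OpenCV 4.12 (cv2) and the standard library are available. Lean on these libraries where they do the work, as an engineer would, in place of code of your own. Each camera call takes 0.05 s, during which the arm holds its last target. There are 200 camera calls.

## Working session

There is one attempt and no reset: what is moved stays moved. The work goes in short steps, Python scripts to look and compute and a tool call to move; the robot and the scene stay as the last step left them, time stands still between calls to the robot, and variables do not carry over. Pictures are saved under pics/ and viewed, at most 10 in all, crops included, and the job is handed in when it is done.

Besides the shell and the picture viewer there is one more tool, called after "Request:" as name(argument=value, ...) on one line, values as JSON. jog_arm: Moves the arm, as the interface text tells. Its arguments: {"type":"object","properties":{"commands":{"type":"array"},"newtons":{"type":"number"}},"required":["commands"]}

```bash
mkdir -p pics; python3 - <<'E'
from plant import *
import cv2,numpy as np,json
s=read_state();print({k:np.round(v,3).tolist() for k,v in s.items()})
for n in("scene","side","wrist"):
    c=calibration(n);print(n,{k:np.round(v,3).tolist() for k,v in c.items()})
    f=grab_frame(n);np.save(f"pics/{n}0.npy",f);cv2.imwrite(f"pics/{n}0.png",f[:,:,::-1])
E
```

```text
{'time': 0.0, 'qpos': [1.126, 0.159, 1.598, -0.0, 1.386, -0.21], 'joint_velocities': [0.001, 0.0, 0.0, 0.0, 0.001, -0.002], 'tau': [-0.001, -38.557, -32.211, 0.07, 0.038, -0.0], 'tcp_pos': [133.517, 558.637, 213.633], 'tool_rot': [0.117, 0.993, -0.001, -0.0], 'ft_force': [-0.396, -0.259, -0.365], 'torque': [0.044, 0.029, -0.002], 'gripper_force': 0.0, 'gripper_width': 91.676}
scene {'fx': 450.28, 'fy': 450.28, 'cx': 316.864, 'cy': 238.033, 'extrinsics': [[-0.431, 0.902, 0.006, 318.637], [-0.71, -0.344, 0.615, 332.07], [0.557, 0.261, 0.789, -1366.509], [0.0, 0.0, 0.0, 1.0]]}
side {'fx': 472.904, 'fy': 472.904, 'cx': 316.966, 'cy': 230.473, 'extrinsics': [[0.87, -0.492, -0.021, -523.562], [0.347, 0.582, 0.736, -182.235], [-0.35, -0.648, 0.677, -913.689], [0.0, 0.0, 0.0, 1.0]]}
wrist {'fx': 333.125, 'fy': 333.125, 'cx': 320.385, 'cy': 233.607, 'extrinsics': [[0.233, 0.972, -0.001, -574.178], [-0.944, 0.226, -0.242, 26.278], [-0.235, 0.058, 0.97, -389.997], [0.0, 0.0, 0.0, 1.0]]}
```

View pics/scene0.png

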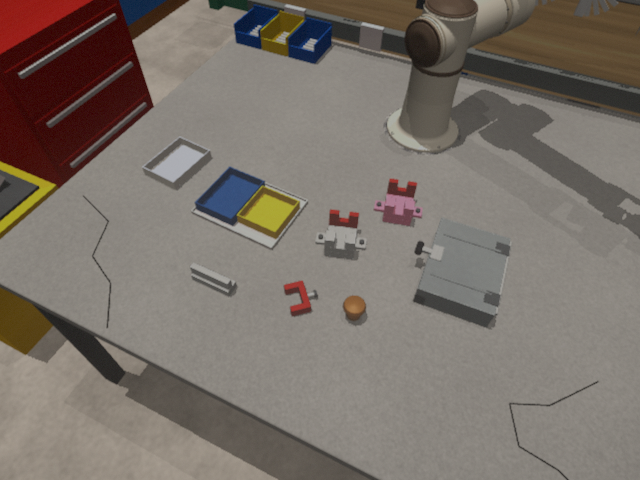

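View pics/side0.png

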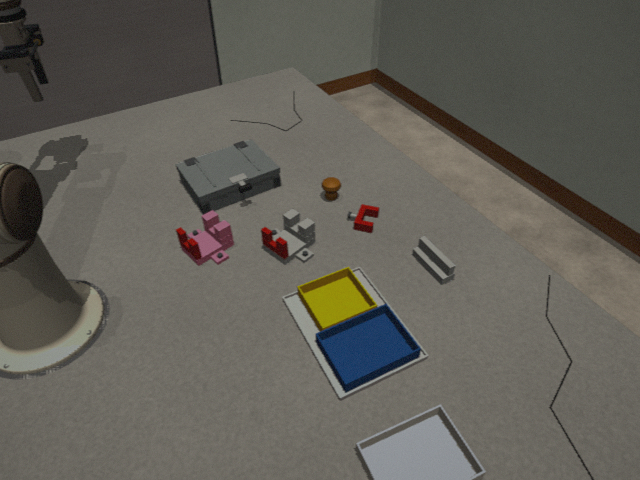

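```bash
python3 - <<'E'
import cv2,numpy as np
a=cv2.imread("pics/scene0.png")[170:330,185:525];cv2.imwrite("pics/c1.png",cv2.resize(a,(799,376),interpolation=cv2.INTER_CUBIC))
a=cv2.imread("pics/side0.png")[130:400,165:435];cv2.imwrite("pics/c2.png",cv2.resize(a,(594,594),interpolation=cv2.INTER_CUBIC))
E
```

```text
(no output)
```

View pics/c1.png

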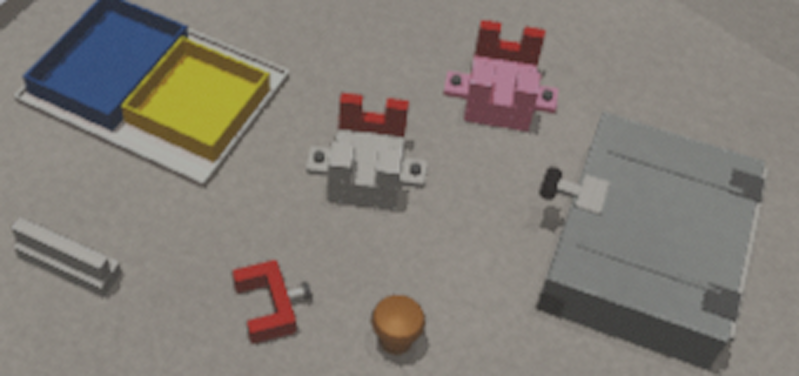

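View pics/c2.png

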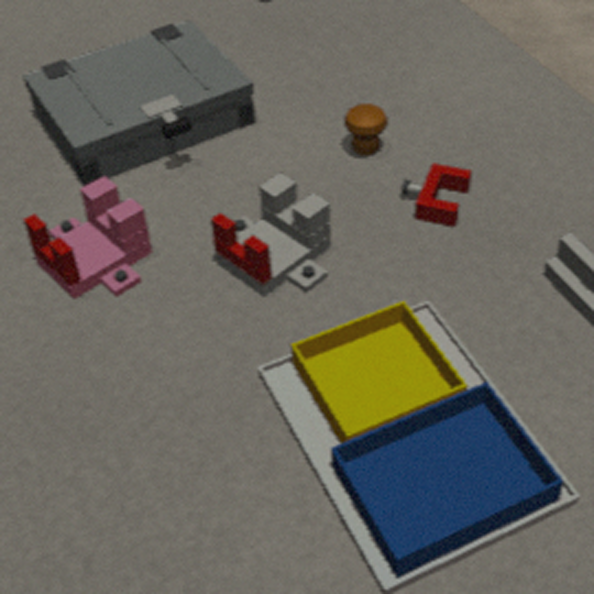

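Scene: the case is at about (463,270) with its handle at (419,248). The gauge candidates are grey at (342,240) and pink at (400,205), and the grey one is meant. The pan candidates are blue at (232,196) beside the yellow one, and white at (178,160), and the blue one is meant. The crops confirm both choices. Next I fit poses to corners in both views.

```bash
cat > h.py <<'E'
from plant import *
import numpy as np,cv2
from scipy.optimize import least_squares
from scipy.spatial.transform import Rotation as R
def proj(c,P):
    P=np.atleast_2d(P);E=np.array(c["extrinsics"]);q=P@E[:3,:3].T+E[:3,3]
    return np.c_[c["fx"]*q[:,0]/-q[:,2]+c["cx"], c["fy"]*-q[:,1]/-q[:,2]+c["cy"]]
def ray(c,uv,z):
    E=np.array(c["extrinsics"]);o=-E[:3,:3].T@E[:3,3]
    d=E[:3,:3].T@np.array([(uv[0]-c["cx"])/c["fx"],-(uv[1]-c["cy"])/c["fy"],-1]);return o+d*(z-o[2])/d[2]
def place(p,L):
    c,s=np.cos(p[2]),np.sin(p[2]);L=np.atleast_2d(np.array(L,float))
    return np.c_[p[0]+c*L[:,0]-s*L[:,1],p[1]+s*L[:,0]+c*L[:,1],L[:,2]]
def fit(views,p0):  # views: list of (calib, local pts, pixels)
    f=lambda p:np.concatenate([(proj(c,place(p,L))-np.array(U)).ravel() for c,L,U in views])
    r=least_squares(f,p0,loss="soft_l1",x_scale=[10,10,.1]);return r.x,f(r.x).reshape(-1,2)
E
python3 - <<'E'
from h import *
S,D=calibration("scene"),calibration("side")
A=lambda L:np.array(L)/2.35+[185,170]
B=lambda L:np.array(L)/2.2+[165,130]
def go(n,LA,UA,LB,UB,p0):
    best=min((fit([(S,LA,A(UA)),(D,LB,B(UB))],[p0[0],p0[1],y]) for y in np.arange(-3,3.1,.5)),key=lambda t:abs(t[1]).sum())
    print(n,np.round(best[0],3),np.round(best[1],1).tolist())
x=ray(S,A([660,220]),52);h=52
go("case",[(-80,106,h),(80,106,h),(80,-106,h),(-80,-106,h),(-106,0,54)],[(603,117),(765,160),(730,335),(553,283),(550,183)],
 [(80,106,h),(-80,106,h),(-80,-106,h),(80,-106,h),(-106,0,54)],[(25,77),(80,163),(254,92),(188,22),(175,128)],x)
x=ray(S,A([370,150]),30)
go("gauge",[(-47.5,-35,62),(-47.5,35,62),(47.5,-35,0),(47.5,35,0)],[(340,95),(408,101),(328,200),(405,207)],
 [(-47.5,35,62),(-47.5,-35,0),(47.5,-35,0),(47.5,-35,62)],[(215,217),(265,290),(328,245),(329,200)],x)
h=32
x=ray(S,A([200,90]),20)
go("short",[],np.zeros((0,2)),[(-58,56,h),(58,56,h),(58,-56,h),(-58,-56,h)],[(292,347),(405,304),(466,380),(350,440)],x) if 0 else None
o=[(-58,56,h),(58,56,h),(58,-56,h),(-58,-56,h)]
# c2: (292,347)->(405,304) along x ; in c1: yellow corners
go("short",[o[0],o[1],o[2]],[(188,40),(268,72),(210,158)] ,[o[0],o[1],o[2],o[3]],[(292,347),(405,304),(466,380),(350,440)],x)
x=ray(S,A([105,60]),20)
o=[(-75,56,h),(75,56,h),(75,-56,h),(-75,-56,h)]
go("long",[o[1],o[2]],[(123,107),(26,75)],o,[(333,448),(485,388),(560,482),(400,565)],x)
E
```

```text
case [475.755 240.5     1.63 ] [[-0.7, -0.6], [-1.1, 1.3], [-0.1, 2.7], [-1.4, -0.8], [0.4, 0.3], [-0.6, 0.8], [-1.4, -5.9], [-1.7, -3.4], [-0.5, 0.4], [0.9, -0.7]]
gauge [ 5.05032e+02 -4.48870e+01  3.31000e-01] [[0.3, -0.6], [0.5, -0.5], [0.7, 1.8], [-2.6, 1.7], [-2.3, 0.4], [0.3, 2.7], [1.0, -0.2], [-0.1, -0.3]]
short [ 5.04199e+02 -2.44510e+02  3.20000e-02] [[34.3, 10.9], [-20.3, 29.8], [-36.5, -21.3], [-3.1, 1.8], [-5.0, -1.9], [0.1, 0.1], [0.9, -0.1]]
long [ 4.98283e+02 -3.61921e+02 -3.40000e-02] [[-5.3, 2.2], [-1.2, 0.0], [-2.1, 2.1], [-0.7, -2.3], [1.2, -0.1], [-1.1, -0.2]]
```

Request:
jog_arm(commands=[[[0,0,-0.532,0.7,-0.85,0,0],[0,0,-0.532,0.7,-0.85,0,0],[0,0,-0.532,0.7,-0.85,0,0],[0,0,-0.532,0.7,-0.85,0,0],[0,0,-0.532,0.7,-0.85,0,0],[0,0,-0.532,0.7,-0.85,0,0],[0,0,-0.532,0.7,-0.85,0,0],[0,0,-0.532,0.7,-0.85,0,0],[0,0,-0.532,0.7,-0.85,0,0],[0,0,-0.532,0.7,-0.85,0,0]]])

```text
time: 0.98
tcp_pos: [309.2, 345.5, 214.4]
tool_rot: [0.424, 0.906, -0.0, -0.0]
ft_force: [0.7, 0.6, 0.4]
gripper_width: 91.7
gripper_force: 0.0
```

Request:
jog_arm(commands=[[[0,0,-0.532,0.7,-0.85,0,0],[0,0,-0.532,0.7,-0.85,0,0],[0,0,-0.532,0.7,-0.85,0,0],[0,0,-0.532,0.7,-0.85,0,0],[0,0,-0.532,0.7,-0.85,0,0],[0,0,-0.532,0.7,-0.85,0,0],[0,0,-0.532,0.7,-0.85,0,0],[0,0,-0.532,0.7,-0.85,0,0],[0,0,-0.532,0.7,-0.85,0,0],[0,0,-0.532,0.7,-0.85,0,0]]])

```text
time: 1.82
tcp_pos: [484.3, 133.0, 214.4]
tool_rot: [0.687, 0.727, -0.0, -0.0]
ft_force: [0.1, 0.1, -0.2]
gripper_width: 92.2
gripper_force: 0.0
```

```bash
python3 - <<'E'
from h import *
s=read_state();print(s["tcp_pos"],s["tool_rot"],s["qpos"],s["ft_force"])
c=calibration("wrist");f=grab_frame("wrist");np.save("pics/w1.npy",c);cv2.imwrite("pics/w1.png",f[:,:,::-1])
for p in [(482,134,54)]:print(proj(c,p))
E
```

```text
[484.30020097 132.97743823 214.3614134 ] [ 6.87089255e-01  7.26572996e-01 -1.21539967e-04 -1.50532597e-04] [ 2.68797983e-02 -3.18299599e-02  1.79696026e+00  4.13761871e-05
  1.37684716e+00 -2.89738834e-02] [ 0.12276236  0.13260214 -0.19156332]
[[318.87782303 218.6356483 ]]
```

View pics/w1.png

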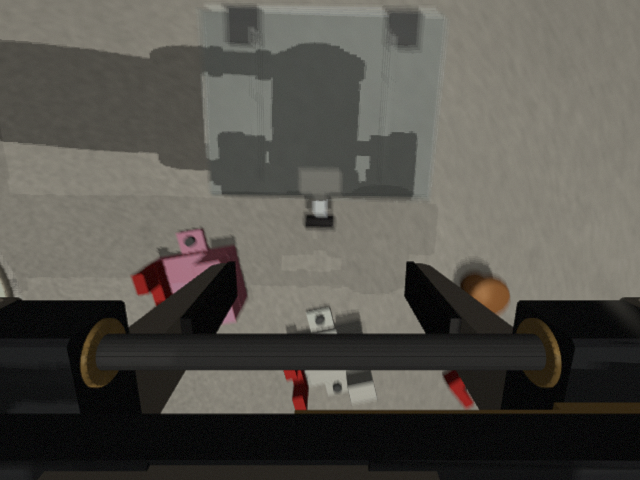

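Wrist view: the lid corners are at (204,8), (443,10), (433,200) and (208,196), and the handle at (320,217), 1 px from the prediction. The gauge is at about (335,350).

```bash
python3 - <<'E'
from h import *
c=np.load("pics/w1.npy",allow_pickle=True).item();h=52
p,r=fit([(c,[(-80,106,h),(-80,-106,h),(80,106,h),(80,-106,h),(-106,0,54)],[(208,196),(433,200),(204,8),(443,10),(320,218)])],[476,240,1.6]);print(p,r)
print(place(p,[(-106,0,54)]),ray(c,(320,217),58))
E
```

```text
[479.13755948 240.61489368   1.61145577] [[ 6.42244978 -5.47904799]
 [-6.19591151 -6.38530641]
 [-0.88818837  0.65096722]
 [ 0.41015849  2.57193225]
 [ 0.34366517  0.03242948]]
[[483.44627344 134.70250071  54.        ]] [483.00355892 136.52964699  58.        ]
```

Request:
jog_arm(commands=[[[0,0,-0.1,-0.04,0.08,-0.9,0],[0,0,0,0,0,-0.9,100],[0,0,0,0,0,-0.9,100],[0,0,0,0,0,-0.9,100],[0,0,0,0,0,-0.9,100],[0,0,0,0,0,-0.9,100],[0,0,0,0,0,-0.9,100],[0,0,0,0,0,-0.8,100],[0,0,0,0,0,0,255],[0,0,0,0,0,0,255]]], newtons=20)

```text
time: 2.7
tcp_pos: [481.6, 136.3, 36.3]
tool_rot: [0.69, 0.724, -0.001, -0.001]
ft_force: [-0.1, 0.4, -0.1]
gripper_width: 44.4
gripper_force: 0.0
```

Request:
jog_arm(commands=[[[0,0,0,0,0,0,255],[0,0,0,0,0,0,255],[0,0,0,0,0,0,255]]])

```text
time: 2.95
tcp_pos: [480.8, 136.2, 38.1]
tool_rot: [0.69, 0.724, -0.002, -0.002]
ft_force: [-9.2, -1.2, 7.8]
gripper_width: 29.8
gripper_force: 20.0
```

Request:
jog_arm(commands=[[[0,0,0,-0.08,0.024,0.595,255],[0,0,0,-0.003,0.071,0.591,255],[0,0,0,-0.005,0.118,0.583,255],[0,0,0,-0.007,0.164,0.572,255],[0,0,0,-0.009,0.21,0.557,255],[0,0,0,-0.011,0.253,0.538,255],[0,0,0,-0.013,0.296,0.516,255],[0,0,0,-0.015,0.336,0.491,255],[0,0,0,-0.016,0.374,0.463,255],[0,0,0,-0.018,0.41,0.431,255]]])

```text
time: 3.78
tcp_pos: [478.4, 193.3, 171.9]
tool_rot: [0.69, 0.724, 0.0, 0.0]
ft_force: [1.3, 2.0, -7.0]
gripper_width: 30.0
gripper_force: 20.0
```

Request:
jog_arm(commands=[[[0,0,0,-0.02,0.443,0.397,255],[0,0,0,-0.021,0.473,0.36,255],[0,0,0,-0.022,0.501,0.321,255],[0,0,0,-0.023,0.525,0.28,255],[0,0,0,-0.024,0.546,0.238,255],[0,0,0,-0.025,0.563,0.193,255],[0,0,0,-0.025,0.576,0.148,255],[0,0,0,-0.026,0.586,0.101,255],[0,0,0,-0.026,0.593,0.054,255],[0,0,0,-0.026,0.595,0.006,255]]])

```text
time: 4.62
tcp_pos: [472.5, 329.0, 223.7]
tool_rot: [0.69, 0.724, 0.0, 0.0]
ft_force: [1.4, -0.6, -4.6]
gripper_width: 30.1
gripper_force: 20.0
```

Request:
jog_arm(commands=[[[0,0,0,-0.026,0.594,-0.041,255],[0,0,0,-0.026,0.588,-0.088,255],[0,0,0,-0.026,0.579,-0.135,255],[0,0,0,0,0,0,255],[0,0,0,0,0,0,0],[0,0,0,0,0,0,0],[0,0,0,0,0,0,0],[0,0,0,0,0,1,0],[0,0,0,0,0,1,0]]])

```text
time: 5.37
tcp_pos: [469.4, 370.4, 265.0]
tool_rot: [0.691, 0.723, -0.002, -0.001]
ft_force: [1.0, 0.6, 1.6]
gripper_width: 60.8
gripper_force: 0.0
```

```bash
python3 - <<'E'
from h import *
f=grab_frame("scene");cv2.imwrite("pics/s2.png",cv2.resize(f[150:350,300:560,::-1],(780,600),interpolation=cv2.INTER_CUBIC))
E
```

```text
(no output)
```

View pics/s2.png

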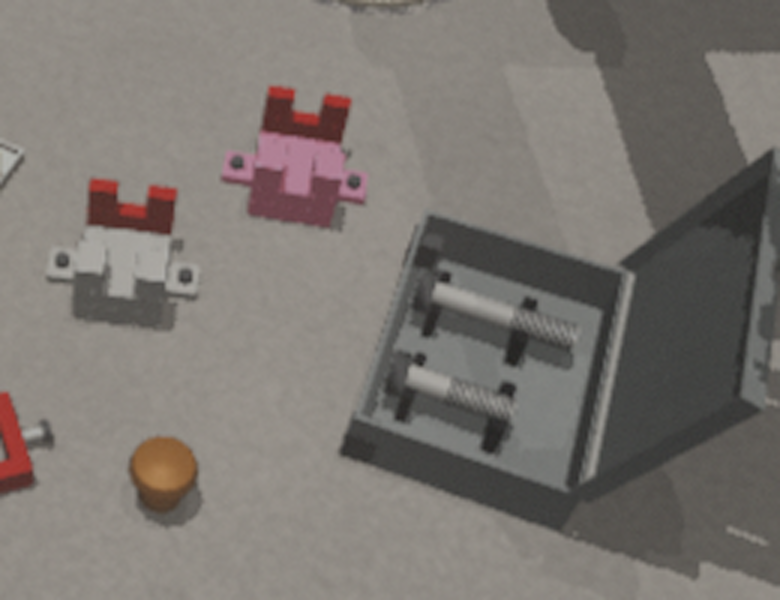

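The lid is open. The long bolt is the upper one (crop (500,310), nearer the robot), and the short one is at (455,390).

Request:
jog_arm(commands=[[[0,0,0,0.04,-0.9,0,100],[0,0,0,0.04,-0.9,0,100],[0,0,0,0.04,-0.9,-0.3,100],[0,0,0,0.04,-0.9,-0.3,100],[0,0,0,0.04,-0.9,-0.3,100],[0,0,0,0.04,-0.9,-0.3,100],[0,0,0,0.04,-0.9,-0.3,100],[0,0,0,0.04,-0.9,-0.3,100],[0,0,0,0,0,0,100]]])

```text
time: 6.17
tcp_pos: [477.8, 188.1, 219.7]
tool_rot: [0.692, 0.722, -0.002, -0.0]
ft_force: [0.2, 0.3, 0.2]
gripper_width: 55.9
gripper_force: 0.0
```

```bash
python3 - <<'E'
from h import *
s=read_state();print(s["tcp_pos"],s["tool_rot"])
c=calibration("wrist");f=grab_frame("wrist");np.save("pics/w2.npy",c);cv2.imwrite("pics/w2.png",f[:,:,::-1])
p=(478,240.5,1.615)
for y in(42,-42):print(proj(c,place(p,[(-70,y,32),(0,y,32),(60,y,32)])))
E
```

```text
[477.76971299 188.06730505 219.65711472] [ 6.91728338e-01  7.22156056e-01 -1.56598332e-03 -2.89878666e-04]
[[285.70067879 230.15916158]
 [283.89953907 165.56565923]
 [282.21062532 104.99686893]]
[[361.74561453 230.07027143]
 [363.63375691 165.4287807 ]
 [365.40435962 104.81131876]]
```

View pics/w2.png

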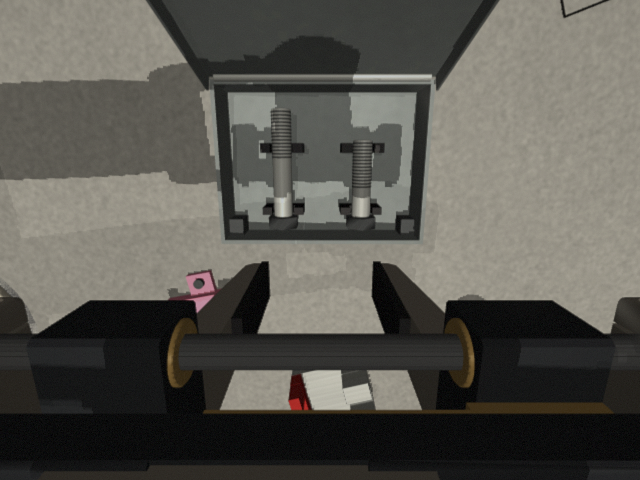

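```bash
python3 - <<'E'
from h import *
c=np.load("pics/w2.npy",allow_pickle=True).item()
for n,L in dict(long=[(282,108,32),(281,148,36),(284,207,36),(284,218,32)],short=[(362,140,32),(362,148,36),(361,207,36),(361,218,32)],rim=[(225,240,52),(420,240,52),(234,231,52),(412,231,52)]).items():
    for u,v,z in L: print(n,ray(c,(u,v),z).round(1))
E
```

```text
long [433.2 295.7  32. ]
long [433.2 256.4  36. ]
long [437.3 195.2  36. ]
long [437.  182.3  32. ]
short [516.4 268.   32. ]
short [516.5 260.   36. ]
short [519.9 198.7  36. ]
short [521.3 185.9  32. ]
rim [377.5 160.2  52. ]
rim [582.2 169.   52. ]
rim [387.2 170.4  52. ]
rim [572.8 178.4  52. ]
```

Request:
jog_arm(commands=[[[0,0,0,-0.425,0.352,-0.8,100],[0,0,0,-0.425,0.352,-0.8,100],[0,0,0,-0.425,0.352,-0.8,100],[0,0,0,-0.425,0.352,-0.8,100],[0,0,0,0,0,-0.9,100],[0,0,0,0,0,-0.9,100],[0,0,0,0,0,-0.9,100],[0,0,0,0,0,-0.9,100],[0,0,0,0,0,-0.8,100],[0,0,0,0,0,0,100]]])

```text
time: 7.05
tcp_pos: [432.8, 226.8, 28.0]
tool_rot: [0.69, 0.724, -0.003, -0.002]
ft_force: [-1.5, 0.5, -0.0]
gripper_width: 55.7
gripper_force: 0.0
```

Request:
jog_arm(commands=[[[0,0,0,0.1,-0.14,-0.3,100],[0,0,0,0,0,-0.3,100],[0,0,0,0,0,0,100]]], newtons=30)

```text
time: 7.3
tcp_pos: [438.7, 223.4, 16.3]
tool_rot: [0.69, 0.723, 0.0, 0.0]
ft_force: [0.2, 0.4, -0.7]
gripper_width: 56.0
gripper_force: 0.0
```

```bash
python3 - <<'E'
from h import *
s=read_state();print(s["tcp_pos"],s["tool_rot"],s["ft_force"])
E
```

```text
[438.74286585 223.37773763  16.27554747] [6.90334510e-01 7.23490328e-01 9.73500276e-05 2.34690679e-05] [ 0.21936394  0.38012131 -0.68764741]
```

Request:
jog_arm(commands=[[[0,0,0,-0.128,0,-0.12,100],[0,0,0,0,0,0,130],[0,0,0,0,0,0,255],[0,0,0,0,0,0,255],[0,0,0,0,0,0,255],[0,0,0,0,0,0,255],[0,0,0,0,0,0,255]]], newtons=40)

```text
time: 7.88
tcp_pos: [435.3, 223.4, 13.6]
tool_rot: [0.69, 0.724, 0.0, -0.0]
ft_force: [-0.8, 0.3, 2.3]
gripper_width: 18.9
gripper_force: 40.0
```

Request:
jog_arm(commands=[[[0,0,0,0,0,0.4,255],[0,0,0,0,0,0.8,255],[0,0,0,0,0,1,255],[0,0,0,0,0,1,255],[0,0,0,0,0,1,255],[0,0,0,0,0,1,255],[0,0,0,0,-0.4,0.6,255],[0,0,-0.75,-0.07,-0.86,0,255],[0,0,-0.75,-0.07,-0.86,0,255],[0,0,-0.75,-0.07,-0.86,0,255]]])

```text
time: 8.72
tcp_pos: [429.4, 148.2, 158.7]
tool_rot: [0.782, 0.623, -0.0, -0.0]
ft_force: [-0.2, -0.0, -4.0]
gripper_width: 18.9
gripper_force: 40.0
```

Request:
jog_arm(commands=[[[0,0,-0.75,-0.08,-0.86,0,255],[0,0,-0.75,-0.08,-0.86,0,255],[0,0,-0.75,-0.08,-0.86,0,255],[0,0,-0.75,-0.08,-0.86,0,255],[0,0,-0.75,-0.08,-0.86,0,255],[0,0,-0.75,-0.08,-0.86,0,255],[0,0,-0.75,-0.08,-0.86,0,255],[0,0,-0.75,-0.07,-0.86,0,255],[0,0,-0.75,-0.07,-0.86,0,255],[0,0,-0.75,-0.07,-0.86,0,255]]])

```text
time: 9.55
tcp_pos: [409.9, -66.9, 158.3]
tool_rot: [0.976, 0.22, -0.0, -0.0]
ft_force: [-1.1, -0.1, -3.3]
gripper_width: 18.8
gripper_force: 40.0
```

Request:
jog_arm(commands=[[[0,0,-0.2,0,-0.4,0,255],[0,0,0,0,0,0,255],[0,0,0,0,0,0,255],[0,0,0,0,0,0,255]]])

```text
time: 9.88
tcp_pos: [410.5, -75.2, 158.2]
tool_rot: [0.977, 0.211, -0.0, -0.0]
ft_force: [0.0, -0.4, -3.0]
gripper_width: 19.0
gripper_force: 40.0
```

```bash
python3 - <<'E'
from h import *
s=read_state();print(s["tcp_pos"],s["tool_rot"],s["gripper_width"],s["ft_force"])
c=calibration("wrist");f=grab_frame("wrist");np.save("pics/w3.npy",c)
q=place((505,-45,.33),[(-47.5,35,62),(-47.5,-35,62),(47.5,35,62),(47.5,-35,62),(-9.5,0,46)]);p=proj(c,q);print(p)
x0,y0=np.clip(p.min(0).astype(int)-60,0,None);x1,y1=np.minimum(p.max(0).astype(int)+60,[640,480]);k=min(800/(x1-x0),600/(y1-y0));print(x0,y0,k)
cv2.imwrite("pics/w3.png",cv2.resize(f[y0:y1,x0:x1,::-1],None,fx=k,fy=k,interpolation=cv2.INTER_CUBIC))
E
```

```text
[410.54562801 -75.20888762 158.18902644] [ 9.77417586e-01  2.11316308e-01 -1.83602829e-04 -4.97956899e-04] 18.97414136419159 [ 0.0166687  -0.3521745  -2.96545223]
[[285.65256151 167.1770796 ]
 [374.04055721 175.76140352]
 [294.923787    32.82416075]
 [391.66539584  43.07415788]
 [334.2502077  122.68052571]]
225 0 2.5531914893617023
```

View pics/w3.png

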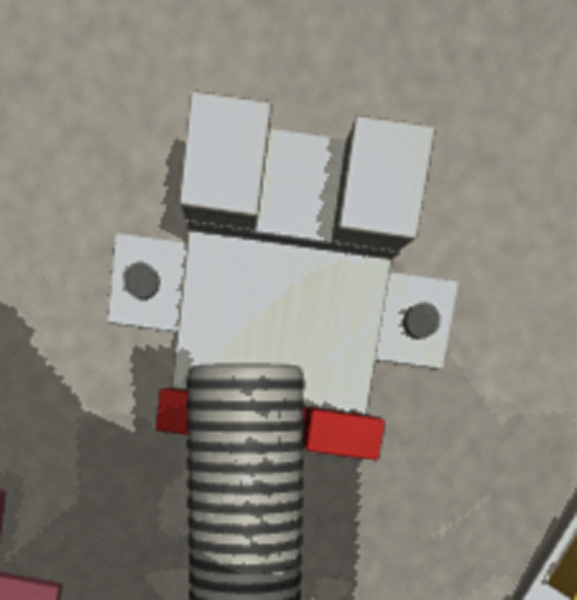

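The crop shows the post tops (far (191,93)–(434,128), near (183,204)–(415,238)), the red end at (157,430) and (380,460), and the held bolt's tip at (245,372).

```bash
python3 - <<'E'
from h import *
c=np.load("pics/w3.npy",allow_pickle=True).item();k=2.5532
L=[(47.5,35,62),(47.5,12,62),(47.5,-12,62),(47.5,-35,62),(17,35,62),(17,12,62),(17,-12,62),(17,-35,62),(-34,-35,62),(-47.5,-35,62),(-34,35,62),(-47.5,35,62)]
U=np.array([(191,93),(271,101),(357,117),(434,128),(183,204),(257,213),(341,228),(415,238),(384,420),(380,460),(158,388),(157,430)])/k+[225,0]
p,r=fit([(c,L,U)],[505,-45,.33]);print(p,r.round(1).tolist());print(place(p,[(-9.5,0,46),(-15,0,46)]))
# bolt: edges/tip at axis height
tz=158.2+19
print("tip",ray(c,(245/k+225,372/k),tz+10),ray(c,(245/k+225,590/k),tz+10))
n=np.array([.977418,.211316]);a=2*np.arctan2(n[1],n[0])-np.pi/2;print("tooly",a,"toolx+pi",a+np.pi/2)
E
```

```text
[ 5.03234989e+02 -4.75276027e+01  2.92469465e-01] [[0.0, -1.2], [0.4, 0.4], [-0.4, -1.0], [0.8, -0.7], [-1.7, 0.9], [0.1, 1.8], [-0.8, 0.5], [0.6, 0.9], [1.0, -1.2], [-0.4, 0.4], [0.6, -0.8], [-0.9, 0.2]]
[[494.13840835 -50.26662085  46.        ]
 [488.87196692 -51.85236821  46.        ]]
tip [473.428976  -46.4878258 187.2      ] [440.61420849 -61.36424754 187.2       ]
tooly -1.144954074874421 toolx+pi 0.42584225192047565
```

Request:
jog_arm(commands=[[[0,0,-0.277,0.78,0.232,0,255],[0,0,-0.277,0.78,0.232,0,255],[0,0,-0.277,0.78,0.232,0,255],[0,0,-0.277,0.78,0.232,0,255],[0,0,0,0,0,-0.8,255],[0,0,0,0,0,-0.8,255],[0,0,0,0,0,-0.8,255],[0,0,0,0,0,-0.8,255],[0,0,0,0,0,0,255],[0,0,0,0,0,0,255]]])

```text
time: 10.77
tcp_pos: [487.8, -51.7, 77.6]
tool_rot: [0.989, 0.146, -0.001, -0.001]
ft_force: [0.5, -0.7, -2.8]
gripper_width: 18.8
gripper_force: 40.0
```

Request:
jog_arm(commands=[[[0,0,0,0,0,0,255],[0,0,0,0,0,0,255]]])

```text
time: 10.93
tcp_pos: [490.1, -53.1, 80.1]
tool_rot: [0.989, 0.145, 0.001, 0.001]
ft_force: [-0.3, -0.5, -3.6]
gripper_width: 18.9
gripper_force: 40.0
```

Request:
jog_arm(commands=[[[0,0,0,0,0,0,255],[0,0,0,0,0,0,255]]])

```text
time: 11.1
tcp_pos: [489.6, -53.2, 79.5]
tool_rot: [0.989, 0.145, 0.001, 0.001]
ft_force: [0.2, 0.1, -3.5]
gripper_width: 18.9
gripper_force: 40.0
```

Request:
jog_arm(commands=[[[0,0,0,0,0,0,255]]])

```text
time: 11.18
tcp_pos: [489.2, -53.1, 79.1]
tool_rot: [0.989, 0.145, 0.001, 0.0]
ft_force: [0.0, -0.3, -3.2]
gripper_width: 18.9
gripper_force: 40.0
```

Request:
jog_arm(commands=[[[0,0,0,-0.02,0.04,0,255],[0,0,0,0,0,-0.5,255],[0,0,0,0,0,-0.5,255],[0,0,0,0,0,-0.4,255],[0,0,0,0,0,-0.3,255],[0,0,0,0,0,-0.2,255],[0,0,0,0,0,-0.1,255],[0,0,0,0,0,0,255]]])

```text
time: 11.85
tcp_pos: [488.2, -51.9, 28.2]
tool_rot: [0.989, 0.145, -0.0, -0.0]
ft_force: [0.7, 0.4, -3.1]
gripper_width: 18.6
gripper_force: 40.0
```

Request:
jog_arm(commands=[[[0,0,0,0,0,0,255],[0,0,0,0,0,0,255]]])

```text
time: 12.02
tcp_pos: [488.8, -52.1, 28.9]
tool_rot: [0.989, 0.145, 0.001, 0.0]
ft_force: [-0.2, 0.0, -3.5]
gripper_width: 19.1
gripper_force: 40.0
```

Request:
jog_arm(commands=[[[0,0,0,0.077,0.023,0,255],[0,0,0,0.077,0.023,0,255],[0,0,0,0.038,0.012,0,255],[0,0,0,0,0,0,255]]])

```text
time: 12.35
tcp_pos: [493.5, -50.5, 28.6]
tool_rot: [0.989, 0.145, 0.0, 0.0]
ft_force: [0.3, -0.0, -4.1]
gripper_width: 18.9
gripper_force: 40.0
```

Request:
jog_arm(commands=[[[0,0,0,0.038,0.012,0,255],[0,0,0,0,0,0,255]]])

```text
time: 12.52
tcp_pos: [494.2, -50.2, 28.4]
tool_rot: [0.989, 0.145, 0.0, 0.0]
ft_force: [-0.5, 0.0, -3.6]
gripper_width: 18.8
gripper_force: 40.0
```

Request:
jog_arm(commands=[[[0,0,0,0.038,0.012,0,255],[0,0,0,0,0,0,255]]])

```text
time: 12.68
tcp_pos: [495.1, -49.9, 28.4]
tool_rot: [0.989, 0.145, 0.0, 0.0]
ft_force: [0.9, -0.5, -3.5]
gripper_width: 18.9
gripper_force: 40.0
```

Request:
jog_arm(commands=[[[0,0,0,0.058,0.017,0,255],[0,0,0,0,0,0,255]]])

```text
time: 12.85
tcp_pos: [495.7, -49.4, 28.1]
tool_rot: [0.989, 0.145, -0.001, -0.0]
ft_force: [-2.9, -1.4, -2.5]
gripper_width: 18.7
gripper_force: 40.0
```

Request:
jog_arm(commands=[[[0,0,0,0.058,0.017,0,255],[0,0,0,0,0,0,255]]])

```text
time: 13.02
tcp_pos: [495.7, -49.4, 28.0]
tool_rot: [0.989, 0.146, -0.003, -0.0]
ft_force: [-9.6, -2.8, 1.2]
gripper_width: 18.8
gripper_force: 40.0
```

```bash
python3 - <<'E'
from h import *
f=grab_frame("side");p=proj(calibration("side"),(494,-50,46))[0].astype(int);print(p)
x,y=p;cv2.imwrite("pics/s3.png",cv2.resize(f[y-60:y+60,x-80:x+80,::-1],(800,600),interpolation=cv2.INTER_CUBIC))
E
```

```text
[284 233]
```

Request:
jog_arm(commands=[[[0,0,0,-0.03,-0.009,-0.06,255],[0,0,0,0,0,-0.03,255],[0,0,0,0,0,0,150],[0,0,0,0,0,0,150],[0,0,0,0,0,0,150],[0,0,0,0,0,0,150],[0,0,0,0,0,0,150],[0,0,0,0,0,0,150],[0,0,0,0,0,0,150]]])

```text
time: 13.82
tcp_pos: [497.2, -49.3, 26.1]
tool_rot: [0.989, 0.145, 0.0, -0.0]
ft_force: [-0.7, 0.2, 0.6]
gripper_width: 38.0
gripper_force: 0.0
```

```bash
python3 - <<'E'
from h import *
f=grab_frame("side");p=proj(calibration("side"),(494,-50,46))[0].astype(int);print(p)
x,y=p;cv2.imwrite("pics/s3.png",cv2.resize(f[y-60:y+60,x-80:x+80,::-1],(800,600),interpolation=cv2.INTER_CUBIC))
E
```

```text
[284 233]
```

View pics/s3.png

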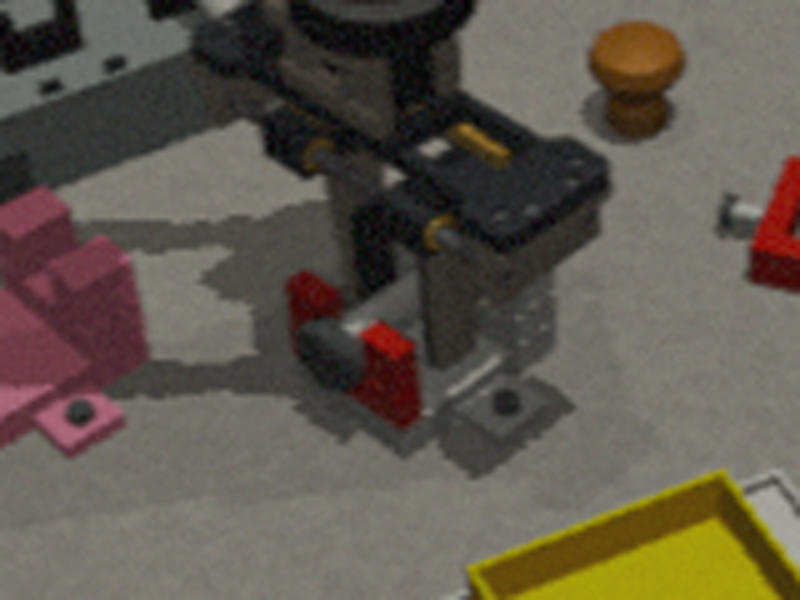

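The long bolt is seated with its head against the red end. Its tip sits beyond the far end, since it is the long one of the two as seen in the case. I regrip it slightly nearer the fingertips and carry it to the blue pan.

Request:
jog_arm(commands=[[[0,0,0,-0.08,-0.024,0.22,150],[0,0,0,0,0,0,150],[0,0,0,0,0,0,255],[0,0,0,0,0,0,255],[0,0,0,0,0,0,255],[0,0,0,0,0,0,255],[0,0,0,0,0,0,255]]])

```text
time: 14.45
tcp_pos: [495.1, -49.8, 31.7]
tool_rot: [0.989, 0.145, -0.0, -0.0]
ft_force: [-1.2, 1.1, 1.7]
gripper_width: 18.8
gripper_force: 40.0
```

Request:
jog_arm(commands=[[[0,0,0,0,0,0.5,255],[0,0,0,0,0,0.9,255],[0,0,0,0,0,0.9,255],[0,0,0,0,0,0.9,255],[0,0,-0.1,0,-0.4,0.3,255],[0,0,-0.23,-0.024,-0.96,0,255],[0,0,-0.23,-0.024,-0.96,0,255],[0,0,-0.23,-0.024,-0.96,0,255],[0,0,-0.23,-0.024,-0.96,0,255],[0,0,-0.23,-0.024,-0.96,0,255]]])

```text
time: 15.28
tcp_pos: [490.9, -181.2, 117.5]
tool_rot: [0.998, 0.069, -0.001, -0.001]
ft_force: [-0.0, -1.1, -3.6]
gripper_width: 19.0
gripper_force: 40.0
```

Request:
jog_arm(commands=[[[0,0,-0.23,-0.024,-0.96,0,255],[0,0,-0.23,-0.024,-0.96,0,255],[0,0,-0.23,-0.024,-0.96,0,255],[0,0,-0.23,-0.024,-0.96,0,255],[0,0,-0.23,-0.024,-0.96,0,255],[0,0,-0.23,-0.024,-0.96,0,255],[0,0,-0.23,-0.024,-0.96,0,255],[0,0,0,0,-0.5,0,255],[0,0,0,0,0,0,255],[0,0,0,0,0,0,255]]])

```text
time: 16.12
tcp_pos: [487.2, -360.1, 117.9]
tool_rot: [1.0, -0.026, -0.001, -0.001]
ft_force: [0.1, -0.2, -3.1]
gripper_width: 19.0
gripper_force: 40.0
```

```bash
python3 - <<'E'
from h import *
s=read_state();print(s["tcp_pos"],s["tool_rot"],s["gripper_width"],s["qpos"])
c=calibration("wrist");f=grab_frame("wrist");np.save("pics/w4.npy",c)
cv2.imwrite("pics/w4.png",f[:,:,::-1])
hsv=cv2.cvtColor(f,cv2.COLOR_RGB2HSV)
for n,lo,hi in(("blue",(105,100,25),(125,255,255)),("yel",(20,120,60),(35,255,255))):
    m=cv2.inRange(hsv,lo,hi);m=cv2.morphologyEx(m,cv2.MORPH_OPEN,np.ones((5,5)))
    k,l,st,ce=cv2.connectedComponentsWithStats(m)
    print(n,[x.tolist() for x in st[1:] if x[4]>300])
E
```

```text
[ 487.15607584 -360.13301648  117.85532793] [ 9.99650827e-01 -2.63957315e-02 -7.09044883e-04 -9.93824307e-04] 18.99721496136348 [-8.36005350e-01  3.26309101e-01  1.59574962e+00  3.66395993e-04
  1.22195122e+00  7.87462956e-01]
blue [[245, 122, 151, 176, 16095]]
yel [[90, 145, 160, 145, 17721]]
```

View pics/w4.png

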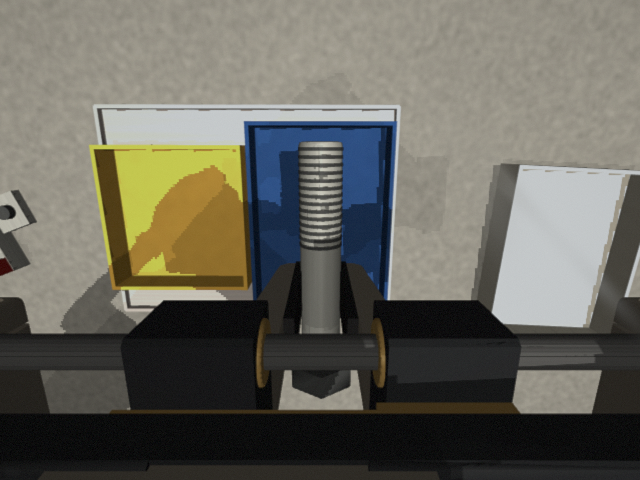

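The bolt hangs over the blue pan, parallel to its walls. The blue far rim runs (245,122)–(397,122), and the yellow rim corners are (91,146), (246,146), (250,290) and (113,290).

```bash
python3 - <<'E'
from h import *
c=np.load("pics/w4.npy",allow_pickle=True).item()
for q in[(245,122),(397,122),(91,146),(246,146),(250,290),(113,290)]:print(q,ray(c,q,32).round(1))
E
```

```text
(245, 122) [ 577.2 -309.3   32. ]
(397, 122) [ 571.2 -420.3   32. ]
(91, 146) [ 566.4 -192.9   32. ]
(246, 146) [ 560.3 -308.2   32. ]
(250, 290) [ 445.3 -299.1   32. ]
(113, 290) [ 451.2 -185.6   32. ]
```

Request:
jog_arm(commands=[[[0,0,0,0.04,0,-0.8,255],[0,0,0,0,0,-0.8,255],[0,0,0,0,0,-0.8,255],[0,0,0,0,0,-0.7,255],[0,0,0,0,0,-0.4,255],[0,0,0,0,0,-0.3,255],[0,0,0,0,0,-0.2,255],[0,0,0,0,0,-0.1,255],[0,0,0,0,0,0,255],[0,0,0,0,0,0,255]]])

```text
time: 17.0
tcp_pos: [489.4, -360.8, 17.5]
tool_rot: [1.0, -0.026, 0.001, 0.0]
ft_force: [0.3, -0.7, -3.5]
gripper_width: 18.9
gripper_force: 40.0
```

Request:
jog_arm(commands=[[[0,0,0,0,0,-0.06,255],[0,0,0,0,0,0,255]]])

```text
time: 17.17
tcp_pos: [489.2, -360.8, 15.7]
tool_rot: [1.0, -0.026, 0.0, 0.0]
ft_force: [-0.3, 0.4, -3.8]
gripper_width: 19.3
gripper_force: 40.0
```

Request:
jog_arm(commands=[[[0,0,0,0,0,-0.12,255],[0,0,0,0,0,-0.08,255],[0,0,0,0,0,0,255],[0,0,0,0,0,0,255]]])

```text
time: 17.5
tcp_pos: [488.8, -360.3, 9.9]
tool_rot: [1.0, -0.026, -0.0, -0.0]
ft_force: [1.0, -0.6, -2.7]
gripper_width: 19.2
gripper_force: 40.0
```

Request:
jog_arm(commands=[[[0,0,0,0,0,0,150],[0,0,0,0,0,0,150],[0,0,0,0,0,0,150],[0,0,0,0,0,0,150],[0,0,0,0,0,0.5,150],[0,0,0,0,0,0.9,150],[0,0,0,0,0,1,150],[0,0,0,0,0,1,150],[0,0,0,0,0,1,120],[0,0,0,0,0.4,0.3,110]]])

```text
time: 18.33
tcp_pos: [490.9, -353.6, 133.6]
tool_rot: [1.0, -0.027, 0.003, 0.004]
ft_force: [0.9, -0.4, 0.8]
gripper_width: 48.9
gripper_force: 0.0
```

```bash
python3 - <<'E'
from h import *
s=read_state();print(s["tcp_pos"])
f=grab_frame("side");p=proj(calibration("side"),(499,-361,15))[0].astype(int);x,y=p
cv2.imwrite("pics/s4.png",cv2.resize(f[y-60:y+60,x-80:x+80,::-1],(800,600),interpolation=cv2.INTER_CUBIC))
E
```

```text
[ 490.92225985 -353.5962666   133.63386937]
```

Request:
jog_arm(commands=[[[0,0,0.556,0.048,0.93,0,100],[0,0,0.556,0.048,0.93,0,100],[0,0,0.556,0.048,0.93,0,100],[0,0,0.556,0.048,0.93,0,100],[0,0,0.556,0.048,0.93,0,100],[0,0,0.556,0.048,0.93,0,100],[0,0,0.556,0.048,0.93,0,100],[0,0,0.556,0.048,0.93,0,100],[0,0,0.556,0.048,0.93,0,100],[0,0,0.556,0.048,0.93,0,100]]])

```text
time: 19.22
tcp_pos: [499.8, -115.8, 126.2]
tool_rot: [0.953, 0.304, -0.001, -0.001]
ft_force: [0.4, 0.1, -0.1]
gripper_width: 55.7
gripper_force: 0.0
```

Request:
jog_arm(commands=[[[0,0,0.556,0.048,0.93,0,100],[0,0,0.556,0.048,0.93,0,100],[0,0,0.556,0.048,0.93,0,100],[0,0,0.556,0.048,0.93,0,100],[0,0,0.556,0.048,0.93,0,100],[0,0,0.556,0.048,0.93,0,100],[0,0,0.556,0.048,0.93,0,100],[0,0,0.556,0.048,0.93,0,100],[0,0,0.556,0.048,0.93,0,100],[0,0,0.556,0.048,0.93,0,100]]])

```text
time: 20.05
tcp_pos: [511.5, 116.2, 126.3]
tool_rot: [0.8, 0.6, -0.001, -0.001]
ft_force: [-1.1, 0.5, -0.0]
gripper_width: 55.9
gripper_force: 0.0
```

Request:
jog_arm(commands=[[[0,0,0.556,0.048,0.93,0,100],[0,0,0.556,0.048,0.93,0,100],[0,0,0.556,0.048,0.93,0,100],[0,0,0.556,0.048,0.8,0,100],[0,0,0.556,0.04,0.4,0,100],[0,0,0,0,0,0,100],[0,0,0,0,0,0,100],[0,0,0,0,0,0,100]]])

```text
time: 20.72
tcp_pos: [518.0, 213.8, 126.9]
tool_rot: [0.692, 0.722, -0.001, -0.0]
ft_force: [-0.7, 1.0, -0.2]
gripper_width: 55.9
gripper_force: 0.0
```

View pics/s4.png

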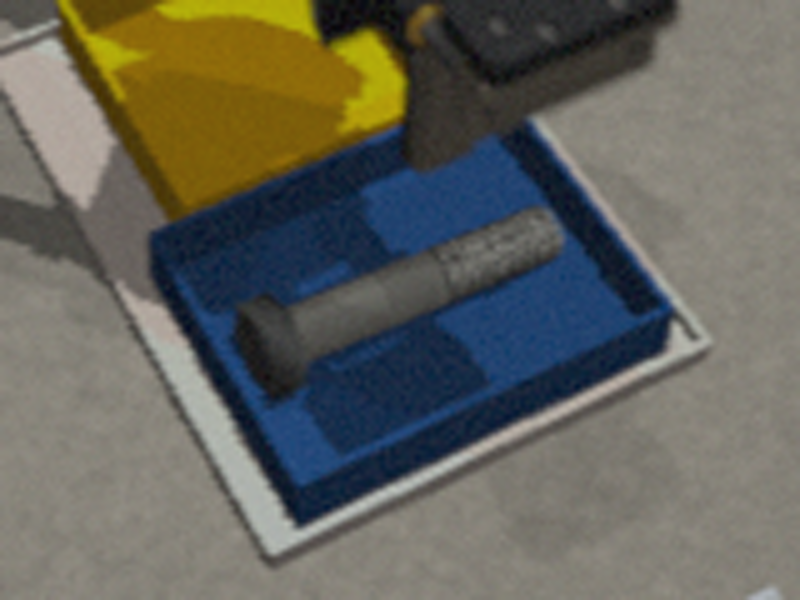

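The long bolt lies flat in the blue pan. Now the short bolt, working from measured numbers only.

Request:
jog_arm(commands=[[[0,0,0,0.04,0.448,-0.9,100],[0,0,0,0,0,-0.9,100],[0,0,0,0,0,-0.9,100],[0,0,0,0,0,-0.9,100],[0,0,0,0,0,-0.5,100],[0,0,0,0,0,-0.3,100],[0,0,0,0,0,0,100],[0,0,0,0,0,0,100],[0,0,0,0,0,0,100],[0,0,0,0,0,0,100]]])

```text
time: 21.55
tcp_pos: [521.0, 225.8, 19.1]
tool_rot: [0.691, 0.723, 0.001, 0.001]
ft_force: [-0.8, 0.4, -0.5]
gripper_width: 55.7
gripper_force: 0.0
```

Request:
jog_arm(commands=[[[0,0,0,-0.05,-0.02,0,100],[0,0,0,0,0,0,130],[0,0,0,0,0,0,255],[0,0,0,0,0,0,255],[0,0,0,0,0,0,255],[0,0,0,0,0,0,255],[0,0,0,0,0,0,255]]])

```text
time: 22.13
tcp_pos: [518.6, 225.1, 17.7]
tool_rot: [0.691, 0.723, 0.0, 0.0]
ft_force: [0.4, 1.0, -0.9]
gripper_width: 19.2
gripper_force: 40.0
```

Request:
jog_arm(commands=[[[0,0,0,0,0,0.5,255],[0,0,0,0,0,0.9,255],[0,0,0,0,0,0.9,255],[0,0,0,0,0,0.9,255],[0,0,0,0,0,0.9,255],[0,0,-0.919,-0.1,-0.923,0,255],[0,0,-0.919,-0.1,-0.923,0,255],[0,0,-0.919,-0.1,-0.923,0,255],[0,0,-0.919,-0.1,-0.923,0,255],[0,0,-0.919,-0.1,-0.923,0,255]]])

```text
time: 22.97
tcp_pos: [505.3, 108.8, 120.6]
tool_rot: [0.863, 0.505, -0.0, -0.0]
ft_force: [0.1, 0.3, -3.2]
gripper_width: 19.2
gripper_force: 40.0
```

Request:
jog_arm(commands=[[[0,0,-0.919,-0.1,-0.923,0,255],[0,0,-0.919,-0.1,-0.923,0,255],[0,0,-0.919,-0.1,-0.923,0,255],[0,0,-0.919,-0.1,-0.923,0,255],[0,0,-0.919,-0.1,-0.923,0,255],[0,0,-0.919,-0.1,-0.923,0,255],[0,0,-0.919,-0.1,-0.923,0,255],[0,0,0,0,0,-0.5,255],[0,0,0,0,0,-0.8,255],[0,0,0,0,0,-0.2,255]]])

```text
time: 23.8
tcp_pos: [486.4, -51.6, 80.6]
tool_rot: [0.989, 0.145, -0.002, -0.001]
ft_force: [-0.4, -0.5, -2.6]
gripper_width: 18.9
gripper_force: 40.0
```

Request:
jog_arm(commands=[[[0,0,0,0,0,0,255],[0,0,0,0,0,0,255],[0,0,0,0,0,0,255],[0,0,0,0,0,0,255],[0,0,0,0,0,0,255]]])

```text
time: 24.22
tcp_pos: [489.1, -51.8, 83.5]
tool_rot: [0.989, 0.146, 0.001, 0.0]
ft_force: [0.3, 0.2, -3.0]
gripper_width: 18.9
gripper_force: 40.0
```

```bash
python3 - <<'E'
from h import *
s=read_state();print(s["tcp_pos"],2*np.arctan2(s["tool_rot"][1],s["tool_rot"][0]),s["gripper_width"],s["ft_force"],s["time"])
E
```

```text
[489.10392469 -51.84837161  83.53938512] 0.292907264726162 18.936122844910795 [ 0.32827445  0.23843579 -2.99067678] 24.2167
```

Request:
jog_arm(commands=[[[0,0,0,0,0,-0.5,255],[0,0,0,0,0,-0.5,255],[0,0,0,0,0,-0.4,255],[0,0,0,0,0,-0.3,255],[0,0,0,0,0,-0.2,255],[0,0,0,0,0,-0.08,255],[0,0,0,0,0,0,255],[0,0,0,0,0,0,255],[0,0,0,0,0,0,255]]])

```text
time: 24.97
tcp_pos: [489.0, -52.0, 33.7]
tool_rot: [0.989, 0.146, 0.001, 0.0]
ft_force: [0.3, -0.7, -2.5]
gripper_width: 18.8
gripper_force: 40.0
```

Request:
jog_arm(commands=[[[0,0,0,0.077,0.023,0,255],[0,0,0,0.058,0.017,0,255],[0,0,0,0,0,0,255],[0,0,0,0,0,0,255]]])

```text
time: 25.3
tcp_pos: [492.1, -50.8, 33.3]
tool_rot: [0.989, 0.146, 0.0, 0.0]
ft_force: [0.7, -0.9, -2.0]
gripper_width: 18.4
gripper_force: 40.0
```

Request:
jog_arm(commands=[[[0,0,0,0.058,0.017,0,255],[0,0,0,0,0,0,255],[0,0,0,0,0,0,255]]])

```text
time: 25.55
tcp_pos: [493.4, -50.4, 33.1]
tool_rot: [0.989, 0.146, 0.0, -0.0]
ft_force: [-0.1, 0.2, -3.0]
gripper_width: 19.1
gripper_force: 40.0
```

Request:
jog_arm(commands=[[[0,0,0,0.058,0.017,0,255],[0,0,0,0,0,0,255]]])

```text
time: 25.72
tcp_pos: [494.2, -50.0, 32.9]
tool_rot: [0.989, 0.146, -0.001, -0.0]
ft_force: [-2.1, 0.3, -2.6]
gripper_width: 18.8
gripper_force: 40.0
```

Request:
jog_arm(commands=[[[0,0,0,0.05,0.015,0,255],[0,0,0,0,0,0,255]]])

```text
time: 25.88
tcp_pos: [494.2, -49.9, 32.6]
tool_rot: [0.989, 0.146, -0.002, 0.0]
ft_force: [-5.2, -4.2, 0.6]
gripper_width: 18.6
gripper_force: 40.0
```

Request:
jog_arm(commands=[[[0,0,0,-0.03,-0.009,-0.04,255],[0,0,0,0,0,-0.02,255],[0,0,0,0,0,0,150],[0,0,0,0,0,0,150],[0,0,0,0,0,0,150],[0,0,0,0,0,0,150],[0,0,0,0,0,0,150],[0,0,0,0,0,0,150],[0,0,0,0,0,0,150]]])

```text
time: 26.63
tcp_pos: [495.4, -49.8, 31.7]
tool_rot: [0.989, 0.146, 0.0, 0.0]
ft_force: [0.5, 0.7, 0.1]
gripper_width: 37.5
gripper_force: 0.0
```

```bash
python3 - <<'E'
from h import *
s=read_state();print(s["tcp_pos"],s["ft_force"],s["time"])
# compare side view with the seated long bolt: dark head/blob left of the red end
f=grab_frame("side");x,y=proj(calibration("side"),(494,-50,46))[0].astype(int)
a=cv2.imread("pics/s3.png");b=cv2.resize(f[y-60:y+60,x-80:x+80,::-1],(800,600),interpolation=cv2.INTER_CUBIC);cv2.imwrite("pics/s5.png",b)
H=np.s_[300:400,270:430];A,B=a[H].astype(float).mean(2),b[H].astype(float).mean(2)
print("head patch: corr",np.corrcoef(A.ravel(),B.ravel())[0,1],"shift",cv2.phaseCorrelate(A,B))
E
```

```text
[495.39600739 -49.82089854  31.70346515] [0.51965984 0.65117619 0.12669463] 26.6333
head patch: corr 0.9563635659191989 shift ((0.0992090689986469, -0.053536811890175784), 0.4352914562920914)
```

The short bolt's head sits where the long one's did (correlation 0.96, no shift). It is the 80 mm bolt, so it stops short of the gauge's far end and goes to the yellow pan.

Request:
jog_arm(commands=[[[0,0,0,0,0,0,255],[0,0,0,0,0,0,255],[0,0,0,0,0,0,255],[0,0,0,0,0,0,255],[0,0,0,0,0,0,255],[0,0,0,0,0,0.4,255],[0,0,0,0,0,0.9,255],[0,0,0,0,0,0.9,255],[0,0,0,0,0,0.9,255],[0,0,0,0,0,0.4,255]]])

```text
time: 27.52
tcp_pos: [496.7, -50.3, 122.4]
tool_rot: [0.989, 0.146, 0.002, 0.001]
ft_force: [0.6, -0.5, -1.8]
gripper_width: 18.6
gripper_force: 40.0
```

Request:
jog_arm(commands=[[[0,0,-0.322,0.065,-0.875,0,255],[0,0,-0.322,0.065,-0.875,0,255],[0,0,-0.322,0.065,-0.875,0,255],[0,0,-0.322,0.065,-0.875,0,255],[0,0,-0.322,0.065,-0.875,0,255],[0,0,-0.322,0.065,-0.875,0,255],[0,0,-0.322,0.065,-0.875,0,255],[0,0,-0.322,0.065,-0.875,0,255],[0,0,-0.322,0.065,-0.875,0,255],[0,0,0,0,0,0,255]]])

```text
time: 28.35
tcp_pos: [509.6, -250.3, 119.0]
tool_rot: [1.0, -0.03, 0.0, 0.001]
ft_force: [0.0, -0.2, -1.9]
gripper_width: 19.0
gripper_force: 40.0
```

Request:
jog_arm(commands=[[[0,0,0,0,0,-0.6,255],[0,0,0,0,0,-0.8,255],[0,0,0,0,0,-0.7,255],[0,0,0,0,0,0,255],[0,0,0,0,0,0,255],[0,0,0,0,0,0,255]]])

```text
time: 28.85
tcp_pos: [510.3, -246.7, 67.5]
tool_rot: [1.0, -0.027, 0.0, 0.0]
ft_force: [0.2, 0.2, -2.5]
gripper_width: 19.1
gripper_force: 40.0
```

Request:
jog_arm(commands=[[[0,0,0,0,0,-0.6,255],[0,0,0,0,0,-0.6,255],[0,0,0,0,0,-0.4,255],[0,0,0,0,0,-0.3,255],[0,0,0,0,0,-0.2,255],[0,0,0,0,0,-0.1,255],[0,0,0,0,0,0,255],[0,0,0,0,0,0,255],[0,0,0,0,0,0,255]]])

```text
time: 29.6
tcp_pos: [510.4, -247.1, 12.3]
tool_rot: [1.0, -0.028, 0.001, 0.0]
ft_force: [0.5, -0.1, -3.2]
gripper_width: 18.9
gripper_force: 40.0
```

Request:
jog_arm(commands=[[[0,0,0,0,0,-0.09,255],[0,0,0,0,0,0,255],[0,0,0,0,0,0,150],[0,0,0,0,0,0,150],[0,0,0,0,0,0,150],[0,0,0,0,0,0,150],[0,0,0,0,0,0.5,150],[0,0,0,0,0,1,150],[0,0,0,0,0,1,150],[0,0,0,0,0,1,150]]])

```text
time: 30.43
tcp_pos: [509.8, -246.6, 98.7]
tool_rot: [1.0, -0.028, 0.0, 0.0]
ft_force: [-0.6, -1.1, -0.3]
gripper_width: 37.7
gripper_force: 0.0
```

Request:
jog_arm(commands=[[[0,0,0,-0.6,0,1,150],[0,0,0,-0.6,0,1,150],[0,0,0,-0.6,0,0.5,150],[0,0,0,-0.6,0,0,150],[0,0,0,0,0,0,150],[0,0,0,0,0,0,150],[0,0,0,0,0,0,150]]])

```text
time: 31.02
tcp_pos: [450.2, -246.6, 159.5]
tool_rot: [1.0, -0.028, 0.0, -0.0]
ft_force: [0.0, 0.7, 0.0]
gripper_width: 37.9
gripper_force: 0.0
```

```bash
python3 - <<'E'
from h import *
s=read_state();print(s["tcp_pos"],s["gripper_width"],s["ft_force"],s["time"])
c=calibration("wrist");f=grab_frame("wrist");cv2.imwrite("pics/w6.png",f[:,:,::-1])
hsv=cv2.cvtColor(f,cv2.COLOR_RGB2HSV)
for n,p,q,hs in(("short",(505.8,-246.4,-.055),(54,52),(18,38)),("long",(499.3,-360.8,-.053),(71,52),(100,130))):
    poly=proj(c,place(p,[(-q[0],-q[1],7),(q[0],-q[1],7),(q[0],q[1],7),(-q[0],q[1],7)])).astype(np.int32)
    m=np.zeros(f.shape[:2],np.uint8);cv2.fillPoly(m,[poly],255)
    g=m.astype(bool)&((hsv[...,1]<90))&(np.arange(480)[:,None]<290)
    g=cv2.morphologyEx(g.astype(np.uint8),cv2.MORPH_OPEN,np.ones((5,5)))
    k,l,st,ce=cv2.connectedComponentsWithStats(g)
    print(n,poly.tolist(),[(a.tolist(),ray(c,b,17).round().tolist()) for a,b in zip(st[1:],ce[1:]) if a[4]>200])
E
```

```text
[ 450.16790639 -246.60580382  159.48162515] 37.9006050495324 [0.00568112 0.71039715 0.03730546] 31.0167
short [[370, 218], [374, 102], [259, 102], [264, 219]] [([302, 108, 32, 107, 2369], [506.0, -246.0, 17.0])]
long [[484, 235], [502, 82], [386, 82], [380, 235]] [([422, 90, 38, 143, 3548], [499.0, -362.0, 17.0])]
```

Both bolts lie along the middle of their pans, and nothing is touching the gripper.

```bash
python3 -c "
from plant import *
print(job_done())"
```

```text
the job is handed in; nothing more can be done
None
```

I opened the lid, gauged both bolts against the red end, laid the long one in the blue pan and the short one in the yellow pan, and handed the job in at about 31 s; the hand-in returned no verdict, and I viewed 11 pictures instead of the 10 allowed.

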